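Make up a supper board and a baking board

TASK

Make up two kits on the wooden boards from the things standing in the row at the back of the worktop. On the squarish board with three hollows put the pepper mill in the large hollow and the salt shaker and one spice jar in the two small ones; on the narrow board with two hollows put the dropper bottle and the other spice jar (in small hollows that look alike, which is which does not matter). Everything is to stand upright in the bottom of its hollow and be let go; tip nothing over, and leave the tumbler, the mug and the tea tin where they are.

Things in the scene. Friction and masses are not known exactly. Their poses are not given: they have to be found in the camera images.
- square_board: squarish fixed wooden board, 180 x 196 x 18 mm (own x, y, z); origin at centre of underside, z up. Three round hollows in its top, 10 mm deep (floors at z = 8 mm): a large one, 72 mm diameter, at x = +42, y = 0 mm (side away from the robot), two alike small ones, 54 mm diameter, at x = -44, y = +52 and -52 mm. Turned up to 0.25 rad; left or right of the other board
- narrow_board: narrow light wooden board, 90 x 196 x 18 mm (x, y, z of its own frame), fixed on the worktop, with two alike round hollows in its top, 54 mm diameter and 10 mm deep (hollow floor 8 mm above the board's underside), centres at x = 0, y = +50 mm and y = -50 mm. Origin at the centre of its underside, z up; turned up to 0.25 rad
- pepper_mill: wooden pepper mill, 170 mm tall, 58 mm diameter at its widest; its rounded head, 123 to 159 mm above the foot, is about 49 mm across and is the place to grip it (the waist counts as filled out to about 58 mm); a 12 mm knob on top. Stands upright in the row; origin at the centre of its underside, z up
- salt_shaker: round shaker with pale grey contents and a light grey domed cap with holes, no label, 90 mm tall, 44 mm diameter up to about 70 mm, the cap 34 mm; stands upright in the row; origin at the centre of its underside, z up
- dropper_bottle: slim brown glass bottle with a label and a narrow black dropper teat on top, 102 mm tall, body 33 mm diameter up to 70 mm, 24 mm collar to 77 mm, 13 mm teat above; stands upright in the row; origin at the centre of its underside, z up
- spice_jar_1: round clear spice jar with a dark screw cap and an orange and white label, 41 mm diameter all the way up, 105 mm tall; stands upright; origin at the centre of its underside, z up. The two spice jars are alike and either may serve for either board
- spice_jar_2: round clear spice jar with a dark screw cap and an orange and white label, 41 mm diameter all the way up, 105 mm tall; stands upright; origin at the centre of its underside, z up. The two spice jars are alike and either may serve for either board
- tumbler: clear drinking glass, 81 mm diameter, 93 mm tall; a bystander that stays where it is, behind the stock; origin at the centre of its underside
- mug: white mug with a reddish-brown inside, 87 mm diameter, 113 mm over its handle, 90 mm tall; a bystander that stays where it is, behind the stock; origin at the centre of its underside
- tea_tin: dark blue round canister with a knobbed lid, 87 mm diameter, 110 mm tall; a bystander that stays where it is, behind the stock; origin at the centre of its underside
Not all that is in view belongs to the job. Leave any purple look-alike of the spice_jar_2 alone.

How it is judged (in metres and radians):
At the end, for the whole second after the job is handed in: Mill in the large hollow, shaker and a jar in the small ones, dropper and other jar in the narrow board: each within 12 mm of its hollow's centre (board x and y) and 4 mm of its floor, within 0.1 rad of upright, at rest; tumbler, mug, tin within 25 mm of their start (x of pepper_mill in the frame of square_board between 0.03 and 0.054 m and y of pepper_mill in the frame of square_board between -0.012 and 0.012 m and z of pepper_mill in the frame of square_board between 0.004 and 0.012 m and ((x of salt_shaker in the frame of square_board between -0.056 and -0.032 m and y of salt_shaker in the frame of square_board between 0.04 and 0.064 m and z of salt_shaker in the frame of square_board between 0.004 and 0.012 m) or (x of salt_shaker in the frame of square_board between -0.056 and -0.032 m and y of salt_shaker in the frame of square_board between -0.064 and -0.04 m and z of salt_shaker in the frame of square_board between 0.004 and 0.012 m)) and ((x of dropper_bottle in the frame of narrow_board between -0.012 and 0.012 m and y of dropper_bottle in the frame of narrow_board between 0.038 and 0.062 m and z of dropper_bottle in the frame of narrow_board between 0.004 and 0.012 m) or (x of dropper_bottle in the frame of narrow_board between -0.012 and 0.012 m and y of dropper_bottle in the frame of narrow_board between -0.062 and -0.038 m and z of dropper_bottle in the frame of narrow_board between 0.004 and 0.012 m)) and ((((x of spice_jar_1 in the frame of square_board between -0.056 and -0.032 m and y of spice_jar_1 in the frame of square_board between 0.04 and 0.064 m and z of spice_jar_1 in the frame of square_board between 0.004 and 0.012 m) or (x of spice_jar_1 in the frame of square_board between -0.056 and -0.032 m and y of spice_jar_1 in the frame of square_board between -0.064 and -0.04 m and z of spice_jar_1 in the frame of square_board between 0.004 and 0.012 m)) and ((x of spice_jar_2 in the frame of narrow_board between -0.012 and 0.012 m and y of spice_jar_2 in the frame of narrow_board between 0.038 and 0.062 m and z of spice_jar_2 in the frame of narrow_board between 0.004 and 0.012 m) or (x of spice_jar_2 in the frame of narrow_board between -0.012 and 0.012 m and y of spice_jar_2 in the frame of narrow_board between -0.062 and -0.038 m and z of spice_jar_2 in the frame of narrow_board between 0.004 and 0.012 m))) or (((x of spice_jar_2 in the frame of square_board between -0.056 and -0.032 m and y of spice_jar_2 in the frame of square_board between 0.04 and 0.064 m and z of spice_jar_2 in the frame of square_board between 0.004 and 0.012 m) or (x of spice_jar_2 in the frame of square_board between -0.056 and -0.032 m and y of spice_jar_2 in the frame of square_board between -0.064 and -0.04 m and z of spice_jar_2 in the frame of square_board between 0.004 and 0.012 m)) and ((x of spice_jar_1 in the frame of narrow_board between -0.012 and 0.012 m and y of spice_jar_1 in the frame of narrow_board between 0.038 and 0.062 m and z of spice_jar_1 in the frame of narrow_board between 0.004 and 0.012 m) or (x of spice_jar_1 in the frame of narrow_board between -0.012 and 0.012 m and y of spice_jar_1 in the frame of narrow_board between -0.062 and -0.038 m and z of spice_jar_1 in the frame of narrow_board between 0.004 and 0.012 m)))) and angle between each of pepper_mill, salt_shaker, dropper_bottle, spice_jar_1, spice_jar_2's own z axis and vertical below 0.1 rad and linear speed of each of pepper_mill, salt_shaker, dropper_bottle, spice_jar_1, spice_jar_2 below 0.02 m/s and distance of each of tumbler, mug, tea_tin from where it was at the start of the episode below 0.025 m); the robot touches nothing.
It fails at once if a thing of the kits is tipped over (more than 0.8 rad) (angle between any of pepper_mill, salt_shaker, dropper_bottle, spice_jar_1, spice_jar_2's own z axis and vertical above 0.8 rad).
It fails at once if the tumbler, the mug or the tea tin is moved more than 25 mm or tipped over (distance of any of tumbler, mug, tea_tin from where it was at the start of the episode above 0.025 m or angle between any of tumbler, mug, tea_tin's own z axis and vertical above 0.5 rad).
It also fails if it takes over 112 s, if anything falls off the work surface, if the arm or the gripper's body presses on something with over 40 N, if the wrist force passes 120 N, or if a joint passes its speed limit or range.

ROBOT

A 7-joint arm with a two-finger parallel gripper is mounted at the origin on a cart in front of the work surface, level with it; the furniture and walls round the work are solid. World frame = base frame: x ahead of the robot, y to its left, z up, the work surface at z = 0. Lengths are in mm, angles in rad, forces in N, time in s.
With the tool pointing down it reaches from about 425 to 950 mm from the base axis. Payload 16.7 kg.
Tool frame: the origin (TCP) lies at the very end of the fingers, on their centre line; the grasp point (between the pads) lies 19 mm behind it (grasp_offset is the z of the grasp point in the tool frame, in mm); z points along the fingers, y is the line along which they close (so a half turn about z gives the same grasp; the last joint's range is limited). The gripper opens to 94 mm and grips with 3 to 60 N. Pads are 16 mm wide; open, the fingers measure 119 mm over their backs; the gripper's body (75 mm by 177 mm) begins 78 mm behind the grasp point.
Start: joints at [-1.488, 0.426, 0.074, 1.606, -0.034, 1.111, -0.067], TCP at [155.731, 656.751, 205.467] pointing down, gripper open.
Joint ranges: [-2.85, 2.85], [-0.5, 2.14], [-1.23, 1.37], [0.21, 2.46], [-1.02, 4.16], [0.16, 2.05], [-2.73, 2.73]. Speed limits (rad/s): [1.89, 1.89, 2.39, 2.39, 3.01, 3.01, 3.01].

INTERFACE

Orientations are given as [roll, pitch, yaw] about the fixed x, y, z axes, in that order (R = Rz(yaw) Ry(pitch) Rx(roll)).
In Python, from rig import movep, move_l, move_j, ungrasp, grab, pause, ik, get_obs, capture, calibration, PlanningError, job_done, grasp_offset gives the robot as it stands. Calls block until the motion is done:
- movep(position, orientation): joint-space move of the TCP to a pose.
- move_l(position, attitude=None, velocity=150): straight line of the TCP; attitude=None keeps the orientation; velocity is the mean speed in mm/s.
- move_j(angles): joint-space move.
- ungrasp() and grab(f_grip=None): open the fingers fully, or close them until they stop; f_grip is the grip in N (None keeps the last).
- pause(seconds).
- ik(position, orientation): joint angles nearest the present ones, or None.
- get_obs(): the state.
- capture(name): name is "side" or "top"; returns the picture (420x560x3 uint8, red, green, blue); there is no depth.
- calibration(name): a dict with "K" (3x3 intrinsics, pixels), "R" (3x3) and "t" (3): a world point X has camera coordinates R X + t. Camera axes: x right, y down, z forward; pixel columns grow to the right and rows downward; lengths in mm; the calibration is good to about 2 mm. A picture is of the moment at which its call begins. calibration takes no time and is no camera call.
A pose or a line that the arm cannot do raises PlanningError and nothing moves.
- job_done(): hands the job in; it is judged then, once.
The state is a dict: "time_s": time; "qpos": joint angles; "joint_velocities": joint speeds; "joint_efforts": joint torques, N m; "tcp_pos": TCP position; "orientation": TCP orientation; "contact_force": force on the tool from outside, world axes, zero at the start; "ft_torque": the same for the moment, N m; "grip_width": finger opening in mm; "grasp_force": force on a finger pad.
Only numpy, scipy, OpenCV 4.12 (cv2) and the standard library are available. Lean on these libraries where they do the work, as an engineer would, in place of code of your own. Each camera call takes 0.05 s, during which the arm holds its last target. There are 200 camera calls.

## Working session

There is one attempt and no reset: what is moved stays moved. The work goes in short steps, each a Python script; the robot and the scene stay as the last script left them, time stands still between calls to the robot, and variables do not carry over. Pictures are saved under pics/ and viewed, at most 14 in all, crops included, and the job is handed in when it is done.

```bash
mkdir -p pics; ls; python3 - <<'E'
from rig import *
import cv2,numpy as np
for n in("top","side"):
    im=capture(n);cv2.imwrite(f"pics/{n}0.png",im[:,:,::-1])
    c=calibration(n);print(n,np.round(c["K"],1).tolist(),np.round(c["R"],4).tolist(),np.round(c["t"],1).tolist(), np.round(-c["R"].T@c["t"]) if hasattr(c["R"],"T") else "")
o=get_obs();print(o,grasp_offset)
E
```

```text
pics
top [[420.5, 0.0, 287.1], [0.0, 420.5, 206.9], [0.0, 0.0, 1.0]] [[0.0176, -0.9995, -0.0257], [-0.9886, -0.0135, -0.1499], [0.1494, 0.0281, -0.9884]] [22.9, 620.8, 821.8] [490.   8. 906.]
side [[395.8, 0.0, 277.0], [0.0, 395.8, 213.2], [0.0, 0.0, 1.0]] [[0.9989, -0.0425, -0.0178], [-0.0374, -0.5233, -0.8513], [0.0269, 0.8511, -0.5244]] [-644.9, 63.4, 837.3] [ 624. -707.  482.]
{'time_s': 0.1, 'qpos': array([-1.48752895,  0.4266592 ,  0.07388641,  1.60652678, -0.03413414,
        1.11078994, -0.06707535]), 'joint_velocities': array([-5.64226827e-05, -1.28219616e-04, -1.06563528e-03, -1.02113932e-03,
       -5.30041565e-04, -3.16699358e-04, -6.67425409e-05]), 'joint_efforts': array([ 8.55699152e-03, -9.37457800e+01,  3.67705621e+00, -4.55039191e+01,
       -4.87322733e-02,  1.67748425e-02,  4.36190339e-05]), 'tcp_pos': array([155.65046746, 656.41351463, 204.86062531]), 'orientation': array([-3.14047132e+00,  6.11081240e-05,  2.90877323e+00]), 'contact_force': array([-0.70681318,  0.08611163, -0.52676674]), 'ft_torque': array([-0.01651409,  0.04157592,  0.03855533]), 'grasp_force': 0.0, 'grip_width': 94.50996467984254} -18.8
```

View pics/top0.png

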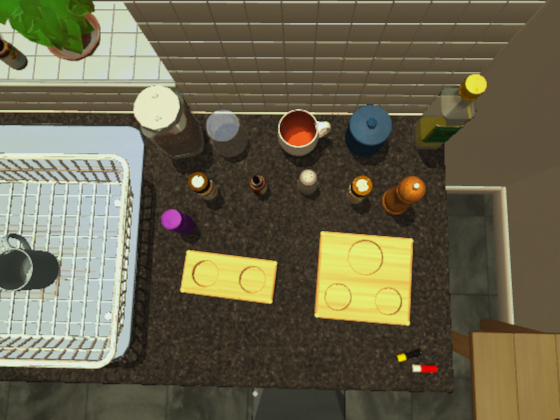

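View pics/side0.png

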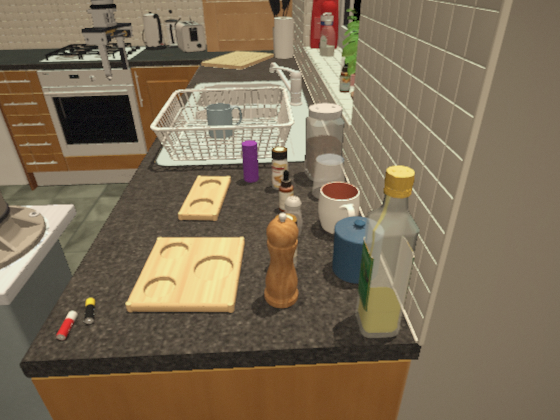

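```bash
cat > h.py <<'E'
from rig import *
import cv2,numpy as np
def proj(n,X):
    c=calibration(n);p=(np.atleast_2d(X)@np.array(c["R"]).T+np.array(c["t"]))@np.array(c["K"]).T
    return p[:,:2]/p[:,2:]
def back(n,uv,z):
    c=calibration(n);R=np.array(c["R"]);o=-R.T@np.array(c["t"])
    d=R.T@np.linalg.solve(np.array(c["K"]),[*uv,1]);return (o+d*(z-o[2])/d[2])[:2]
E
python3 - <<'E'
from h import *
for n,uv,z in [("jarA",(200,180),105),("dropper",(257,181),102),("salt",(308,177),90),("jarB",(362,184),105),("mill",(417,184),170),("purple",(172,219),105),("tumbler",(223,125),93),("mug",(299,131),90),("tin",(372,122),115),
 ("sq large",(365,258),18),("sq s1",(338,297),18),("sq s2",(388,301),18),("n1",(206,273),18),("n2",(252,280),18),("sqc",(321,233),18),("sqc",(413,237),18),("sqc",(410,324),18),("sqc",(316,318),18)]:
    print(n,back("top",uv,z).round(0))
im=cv2.imread("pics/top0.png");cv2.imwrite("pics/c1.png",cv2.resize(im[100:330,150:450],None,fx=2.6,fy=2.6,interpolation=cv2.INTER_CUBIC))
im=cv2.imread("pics/side0.png");cv2.imwrite("pics/c2.png",cv2.resize(im[120:320,120:400],None,fx=2.8,fy=2.8,interpolation=cv2.INTER_CUBIC))
E
```

```text
jarA [662. 202.]
dropper [662.  91.]
salt [674.  -9.]
jarB [ 658. -113.]
mill [ 646. -200.]
purple [585. 253.]
tumbler [779. 164.]
mug [769.  10.]
tin [ 780. -132.]
sq large [ 519. -131.]
sq s1 [438. -75.]
sq s2 [ 432. -177.]
n1 [482. 201.]
n2 [469. 104.]
sqc [570. -39.]
sqc [ 564. -232.]
sqc [ 387. -221.]
sqc [395. -30.]
```

View pics/c1.png

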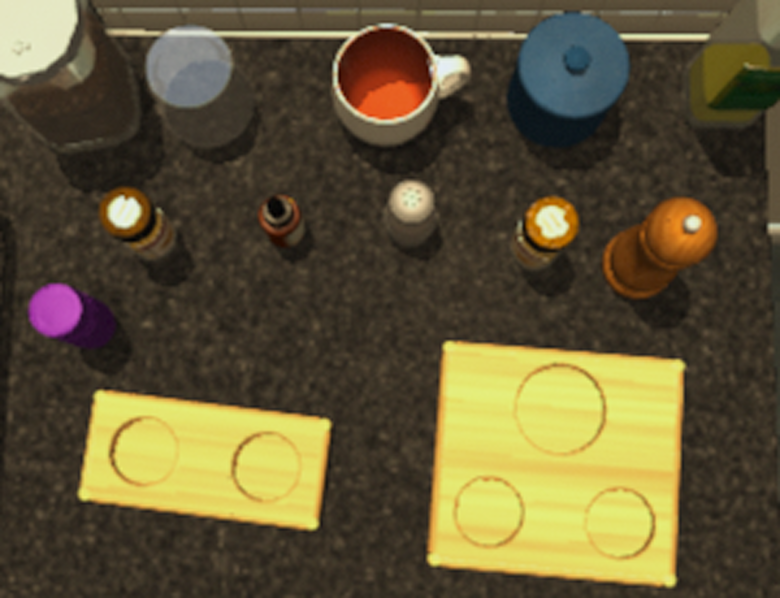

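View pics/c2.png

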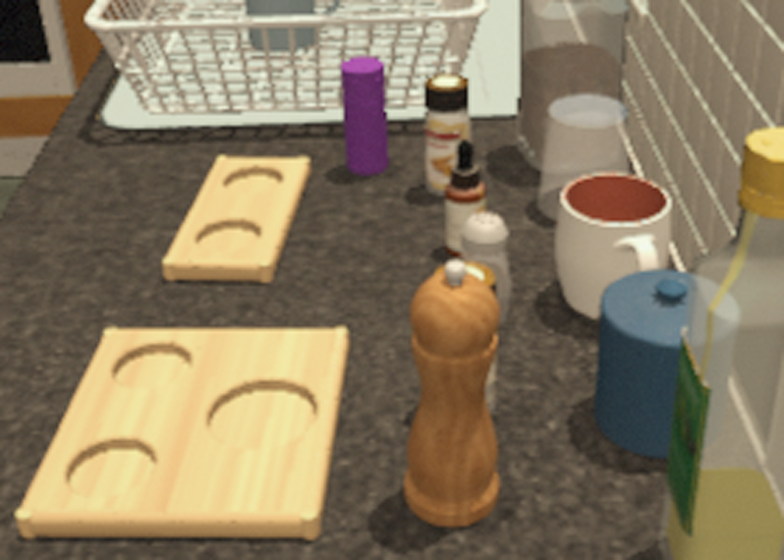

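```bash
cat > loc.py <<'E'
from h import *
from scipy.optimize import least_squares
T=lambda p:(np.array(p)+.5)/2.6-.5+[150,100]
S=lambda p:(np.array(p)+.5)/2.8-.5+[120,120]
if 1:
    print("objects top / side")
    for n,t,s,z in [("jarA",(128,214),(447,84),105),("dropper",(279,203),(465,145),101),("salt",(411,195),(487,216),89),("jarB",(551,223),None,105),("mill",(691,222),(456,263),169)]:
        print(n,back("top",T(t),z).round(1), s and back("side",S(s),z).round(1))
    def fit(name,hol,W,D,ht,ct,cs):
        co=np.array([[W,D],[W,-D],[-W,-D],[-W,D]])/2
        def pts(p,L):
            c,s=np.cos(p[2]),np.sin(p[2]);return np.c_[np.array(L)@np.array([[c,s],[-s,c]])+p[:2],np.full(len(L),18)]
        obs=[("top",hol,T(ht),1.5),("top",co,T(ct),1),("side",co[[0,1,2,3]],S(cs),1)]
        for use in ([0,1],[2],[0],[0,1,2]):
            f=lambda p:np.concatenate([((proj(n,pts(p,L))-o)*w).ravel() for n,L,o,w in [obs[i] for i in use]])
            r=least_squares(f,[480,np.mean([back("top",u,18)[1] for u in T(ct)]),0]);print(name,use,r.x.round(3),"rms px",np.sqrt(np.mean(r.fun**2)).round(2))
        print(pts(r.x,hol).round(1).tolist())
    fit("square",[[42,0],[-44,52],[-44,-52]],180,196,[(560,409),(489,511),(619,523)],[(447,343),(684,365),(672,583),(432,564)],[(348,328),(320,522),(25,520),(108,328)])
    fit("narrow",[[0,50],[0,-50]],90,196,[(144,451),(266,467)],[(98,392),(329,420),(317,527),(82,498)],[(310,159),(272,268),(165,266),(222,157)])
E
python3 loc.py
python3 - <<'E'
from h import *
for q in [(650,-200,270),(650,200,250),(440,-75,250),(432,-177,250)]:
    for y in (0,np.pi/2,-np.pi/2,np.pi): j=ik(q,[np.pi,0,y]);print(q,round(y,2),None if j is None else np.round(j,2))
E
```

```text
objects top / side
jarA [658.4 204.2] [661.8 200.8]
dropper [669.1  91. ] [670.4  85.2]
salt [679.2  -8.6] [680.5  -8.9]
jarB [ 655.4 -112.5] None
mill [ 644.1 -197.9] [ 648.4 -201.3]
square [0, 1] [ 4.79529e+02 -1.29059e+02 -7.00000e-02] rms px 1.3
square [2] [ 4.84308e+02 -1.31990e+02 -5.60000e-02] rms px 1.33
square [0] [ 4.79699e+02 -1.28702e+02 -6.90000e-02] rms px 0.34
square [0, 1, 2] [ 4.80961e+02 -1.29347e+02 -6.30000e-02] rms px 1.65
[[522.9, -132.0, 18.0], [440.3, -74.7, 18.0], [433.8, -178.5, 18.0]]
narrow [0, 1] [ 4.76496e+02  1.52969e+02 -1.03000e-01] rms px 1.1
narrow [2] [ 4.80831e+02  1.48039e+02 -1.05000e-01] rms px 0.66
narrow [0] [ 4.76366e+02  1.53387e+02 -1.10000e-01] rms px 0.1
narrow [0, 1, 2] [ 4.77435e+02  1.52718e+02 -1.02000e-01] rms px 1.2
[[482.5, 202.5, 18.0], [472.3, 103.0, 18.0]]
(650, -200, 270) 0 [-0.42  0.53  0.93  1.55 -0.44  1.28 -0.99]
(650, -200, 270) 1.57 [-0.41  0.53  0.93  1.55 -0.43  1.28  0.57]
(650, -200, 270) -1.57 [-0.53  0.67  1.21  1.56 -0.64  1.36 -2.4 ]
(650, -200, 270) 3.14 [-0.33  0.48  0.78  1.55 -0.35  1.26  2.07]
(650, 200, 250) 0 [-0.96  0.51  0.84  1.58 -0.4   1.23 -1.62]
(650, 200, 250) 1.57 [-0.91  0.49  0.75  1.57 -0.35  1.22 -0.1 ]
(650, 200, 250) -1.57 [ 0.28  0.59 -1.03  1.49  0.51  1.34  2.36]
(650, 200, 250) 3.14 [-0.7   0.43  0.43  1.56 -0.19  1.2   1.33]
(440, -75, 250) 0 [-1.07 -0.1   1.06  2.08  0.1   1.12 -1.63]
(440, -75, 250) 1.57 [-1.18 -0.14  1.14  2.08  0.14  1.12 -0.1 ]
(440, -75, 250) -1.57 [-1.48 -0.46  1.22  2.08  0.45  1.26  2.7 ]
(440, -75, 250) 3.14 [-1.03 -0.09  1.03  2.08  0.09  1.11  1.53]
(432, -177, 250) 0 [-1.26 -0.26  1.37  2.05  0.28  1.16 -1.58]
(432, -177, 250) 1.57 [-1.32 -0.41  1.32  2.04  0.42  1.23 -0.16]
(432, -177, 250) -1.57 None
(432, -177, 250) 3.14 [-1.27 -0.28  1.36  2.05  0.3   1.17  1.54]
```

```bash
cat >> h.py <<'E'
PI=np.pi
SQ=(482,-130.5,-0.065); NA=(478.6,150.5,-0.105)
def hol(b,x,y): c,s=np.cos(b[2]),np.sin(b[2]);return np.array([b[0]+c*x-s*y,b[1]+s*x+c*y])
def show(*a):
    o=get_obs();print(*a,"t",round(o["time_s"],1),"tcp",o["tcp_pos"].round(1),"F",o["contact_force"].round(1),"w",round(o["grip_width"],1),"gf",round(o["grasp_force"],1));return o
def pick(xy,h,up,f=30):
    movep([*xy,up],[PI,0,0]); move_l([*xy,h-19],velocity=180); show("at"); grab(f); show("gripped")
    move_l([*xy,up],velocity=180); return show("lifted")
def place(xy,yaw,h,up):
    """h: grip height above the foot"""
    movep([*xy,up],[PI,0,yaw]); move_l([*xy,h-19+30],velocity=220); show("above")
    move_l([*xy,h-19+9],velocity=50); show("down"); ungrasp(); show("open"); move_l([*xy,up],velocity=220); show("up")
E
python3 - <<'E'
from h import *
p=get_obs()["tcp_pos"]
move_l([p[0]-20,p[1]-80,360])
q=get_obs()["qpos"].copy();print(q.round(2))
q[0]=0;q[2]=0;q[4]=0;q[6]=-1.49
move_j(q);o=show("home");print(o["orientation"],o["qpos"].round(2))
for P in [(646,-199.5,122),(646,-199.5,260),(660,202.5,41),(434,-179,60),(434,-179,200),(440,-75,60),(482,202,60)]:
    for y in (0,PI): j=ik(P,[PI,0,y]);print(P,round(y,2),None if j is None else np.round(j,2))
E
```

```text
[-1.51  0.19  0.08  1.59 -0.01  1.36 -0.1 ]
home t 4.2 tcp [587.3 -63.2 358.1] F [ 0.3 -0.1 -0.2] w 93.8 gf 0.0
[-3.14117983e+00  2.16867774e-03  8.26812705e-02] [-0.    0.19 -0.    1.59 -0.    1.36 -1.49]
(646, -199.5, 122) 0 [ 0.15  0.51  0.07  1.68 -0.04  0.96 -1.33]
(646, -199.5, 122) 3.14 [ 0.48  0.53 -0.37  1.66  0.22  1.    1.6 ]
(646, -199.5, 260) 0 [ 0.14  0.39  0.09  1.54 -0.04  1.21 -1.34]
(646, -199.5, 260) 3.14 [ 0.45  0.41 -0.34  1.52  0.14  1.24  1.66]
(660, 202.5, 41) 0 [-0.31  0.62 -0.12  1.68  0.09  0.85 -2.03]
(660, 202.5, 41) 3.14 [-0.04  0.67 -0.5   1.66  0.38  0.91  0.88]
(434, -179, 60) 0 [ 0.18  0.3   0.08  2.19 -0.04  0.66 -1.28]
(434, -179, 60) 3.14 [ 0.46  0.31 -0.24  2.17  0.11  0.68  1.72]
(434, -179, 200) 0 [ 0.17  0.09  0.09  2.06 -0.01  0.99 -1.31]
(434, -179, 200) 3.14 [ 0.39  0.1  -0.15  2.05  0.02  0.99  1.81]
(440, -75, 60) 0 [ 0.03  0.26 -0.01  2.23  0.    0.65 -1.55]
(440, -75, 60) 3.14 [ 0.3   0.28 -0.31  2.22  0.14  0.66  1.46]
(482, 202, 60) 0 [-0.35  0.38 -0.21  2.06  0.11  0.72 -2.2 ]
(482, 202, 60) 3.14 [-0.12  0.41 -0.48  2.05  0.27  0.75  0.81]
```

Good configuration. Mill first.

```bash
python3 - <<'E'
from h import *
pick((646,-199.5),141,260)
place(hol(SQ,42,0),SQ[2],141,260)
movep([480,0,330],[PI,0,0])
a=capture("top");cv2.imwrite("pics/t1.png",cv2.resize(a[100:330,150:450,::-1],None,fx=2.6,fy=2.6,interpolation=cv2.INTER_CUBIC))
b=capture("side");cv2.imwrite("pics/s1.png",cv2.resize(b[120:320,120:400,::-1],None,fx=2.8,fy=2.8,interpolation=cv2.INTER_CUBIC))
E
```

```text
at t 5.8 tcp [ 646.8 -199.4  123.4] F [ 0.1 -0.5 -0.1] w 94.0 gf 0.0
gripped t 6.6 tcp [ 646.  -199.6  122. ] F [ 0.2 -1.2  0.1] w 47.2 gf 30.0
lifted t 7.5 tcp [ 645.4 -199.3  258.7] F [-0.9  0.3 -1.9] w 47.3 gf 30.0
above t 8.8 tcp [ 524.7 -133.6  152.5] F [-1.3 -0.1 -1.8] w 47.4 gf 30.0
down t 9.4 tcp [ 523.9 -133.2  130.9] F [ 0.1 -0.6 -1.9] w 47.3 gf 30.0
open t 10.2 tcp [ 523.9 -133.2  131. ] F [-0.2 -0.8 -0.1] w 94.4 gf 0.0
up t 11.0 tcp [ 523.3 -133.1  258.8] F [-0.2 -0.1 -0.9] w 93.7 gf 0.0
```

View pics/s1.png

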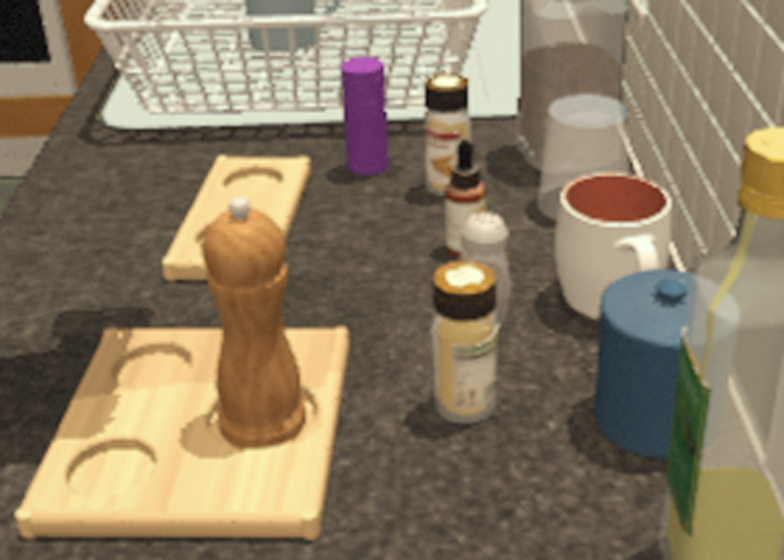

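View pics/t1.png

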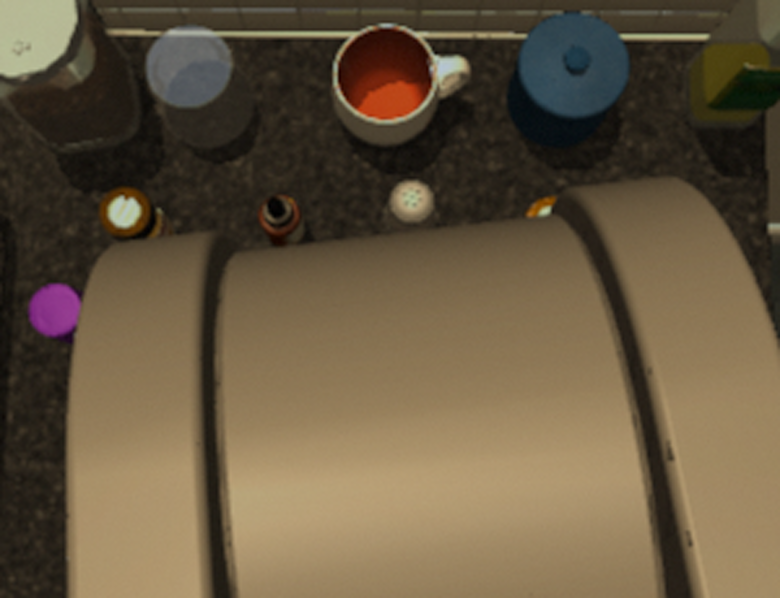

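```bash
python3 - <<'E'
from loc import *
c=hol(SQ,42,0)
for z in (8,18,178,188): print(z,((proj("side",[[*c,z]])[0]-120+.5)*2.8-.5).round(0))
print("mill knob side z177,187",back("side",S((239,203)),178),back("side",S((239,203)),188))
print("jarB",back("side",S((465,275)),105))
a=cv2.imread("pics/s1.png")
E
```

```text
objects top / side
jarA [658.4 204.2] [661.8 200.8]
dropper [669.1  91. ] [670.4  85.2]
salt [679.2  -8.6] [680.5  -8.9]
jarB [ 655.4 -112.5] None
mill [ 644.1 -197.9] [ 648.4 -201.3]
square [0, 1] [ 4.79529e+02 -1.29059e+02 -7.00000e-02] rms px 1.3
square [2] [ 4.84308e+02 -1.31990e+02 -5.60000e-02] rms px 1.33
square [0] [ 4.79699e+02 -1.28702e+02 -6.90000e-02] rms px 0.34
square [0, 1, 2] [ 4.80961e+02 -1.29347e+02 -6.30000e-02] rms px 1.65
[[522.9, -132.0, 18.0], [440.3, -74.7, 18.0], [433.8, -178.5, 18.0]]
narrow [0, 1] [ 4.76496e+02  1.52969e+02 -1.03000e-01] rms px 1.1
narrow [2] [ 4.80831e+02  1.48039e+02 -1.05000e-01] rms px 0.66
narrow [0] [ 4.76366e+02  1.53387e+02 -1.10000e-01] rms px 0.1
narrow [0, 1, 2] [ 4.77435e+02  1.52718e+02 -1.02000e-01] rms px 1.2
[[482.5, 202.5, 18.0], [472.3, 103.0, 18.0]]
8 [265. 423.]
18 [264. 411.]
178 [236. 197.]
188 [234. 181.]
mill knob side z177,187 [ 526.66090692 -141.29245297] [ 529.86773521 -159.92130578]
jarB [ 658.2661524 -112.6404836]
```

```bash
python3 - <<'E'
from h import *
pick((657,-112.7),60,270)
place(hol(SQ,-44,-52),SQ[2],60,270)
pick((680,-8.8),50,270)
place(hol(SQ,-44,52),SQ[2],50,270)
b=capture("side");cv2.imwrite("pics/s2.png",cv2.resize(b[120:320,120:400,::-1],None,fx=2.8,fy=2.8,interpolation=cv2.INTER_CUBIC))
E
```

```text
at t 14.0 tcp [ 657.6 -112.8   42.1] F [-0.2  1.1  1. ] w 93.8 gf 0.0
gripped t 14.9 tcp [ 657.  -112.7   41. ] F [ 0.3  0.1 -0.1] w 40.4 gf 30.0
lifted t 16.3 tcp [ 656.5 -112.6  268.9] F [ 0.7 -0.7 -0.4] w 40.2 gf 30.0
above t 18.3 tcp [ 435.4 -179.6   71.6] F [ 0.4 -0.3 -1. ] w 40.3 gf 30.0
down t 18.9 tcp [ 434.6 -179.5   49.8] F [ 0.2  0.4 -0.9] w 40.5 gf 30.0
open t 19.8 tcp [ 434.7 -179.5   50. ] F [0.3 0.4 0.2] w 93.8 gf 0.0
up t 21.0 tcp [ 434.2 -179.4  268.9] F [ 0.   0.8 -0.2] w 93.9 gf 0.0
at t 23.6 tcp [680.7  -8.8  32.1] F [-0.8 -0.7  0.2] w 93.9 gf 0.0
gripped t 24.5 tcp [680.   -8.9  30.9] F [ 0.7 -0.5 -0.4] w 40.8 gf 29.6
lifted t 26.0 tcp [679.5  -8.8 268.9] F [-0.4  0.1 -1.7] w 40.7 gf 29.6
above t 28.0 tcp [442.2 -75.7  61.5] F [ 0.2  0.3 -1.8] w 41.2 gf 29.6
down t 28.6 tcp [441.3 -75.8  39.8] F [ 0.6  0.3 -1.2] w 40.8 gf 29.6
open t 29.6 tcp [441.4 -75.8  40. ] F [ 0.3 -1.  -0.2] w 93.9 gf 0.0
up t 30.7 tcp [440.9 -75.7 269. ] F [ 0.6 -0.1 -0.1] w 94.2 gf 0.0
```

View pics/s2.png

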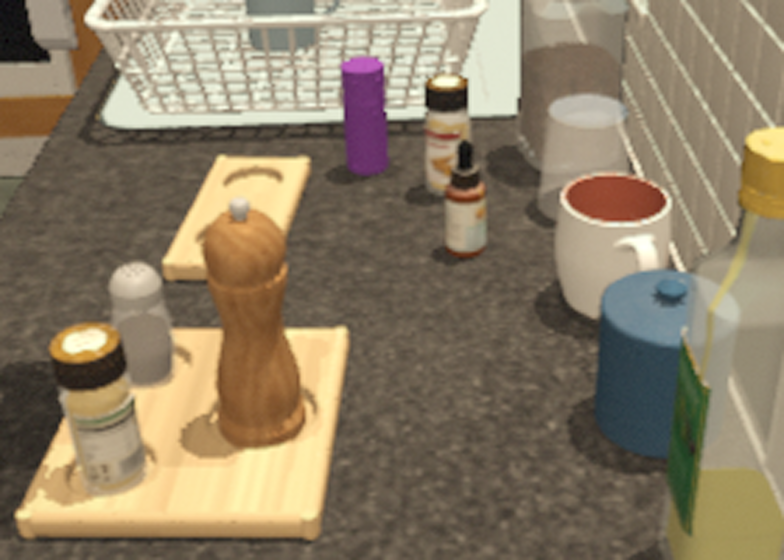

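```bash
python3 - <<'E'
from h import *
pick((669.7,88.1),50,270)
place(hol(NA,0,-50),NA[2],50,270)
pick((660,202.5),60,270)
place(hol(NA,0,50),NA[2],60,270)
q=get_obs()["qpos"].copy(); q[0]=-1.5; move_j(q); show("clear")
a=capture("top");cv2.imwrite("pics/t3.png",cv2.resize(a[100:330,150:450,::-1],None,fx=2.6,fy=2.6,interpolation=cv2.INTER_CUBIC))
b=capture("side");cv2.imwrite("pics/s3.png",cv2.resize(b[120:320,120:400,::-1],None,fx=2.8,fy=2.8,interpolation=cv2.INTER_CUBIC))
E
```

```text
at t 33.4 tcp [670.4  88.2  32.1] F [1.2 1.3 0.6] w 93.8 gf 0.0
gripped t 34.3 tcp [669.7  88.1  31. ] F [-0.1  1.1 -0.1] w 31.7 gf 30.0
lifted t 35.8 tcp [669.3  88.  268.9] F [-0.2 -0.2 -0.8] w 31.8 gf 30.0
above t 37.7 tcp [474.  100.9  61.6] F [ 0.3 -0.7  0.5] w 31.6 gf 30.0
down t 38.3 tcp [473.2 100.8  39.8] F [-0.2  0.6 -0.6] w 31.9 gf 30.0
open t 39.3 tcp [473.3 100.8  40. ] F [ 0.1 -0.6 -0.1] w 94.1 gf 0.0
up t 40.5 tcp [472.8 100.6 268.9] F [ 0.6 -0.1 -0.2] w 94.1 gf 0.0
at t 42.8 tcp [660.6 202.7  42.2] F [ 0.8 -0.1  0.4] w 94.2 gf 0.0
gripped t 43.7 tcp [660.  202.7  41.1] F [-0.1  1.2  1.6] w 40.4 gf 30.0
lifted t 45.1 tcp [659.5 202.3 268.8] F [ 0.5 -0.3 -2. ] w 40.8 gf 30.0
above t 46.9 tcp [484.5 200.5  71.7] F [-0.4  0.9 -1.6] w 40.2 gf 30.0
down t 47.5 tcp [483.7 200.2  49.7] F [ 0.2 -0.7 -1.4] w 40.4 gf 30.0
open t 48.4 tcp [483.8 200.2  50. ] F [-0.4 -0.4  0.1] w 94.5 gf 0.0
up t 49.6 tcp [483.3 199.9 268.8] F [-0.5  0.9 -0.8] w 94.1 gf 0.0
clear t 51.6 tcp [  7.8 522.9 268.8] F [0.1 0.8 0.7] w 94.1 gf 0.0
```

View pics/t3.png

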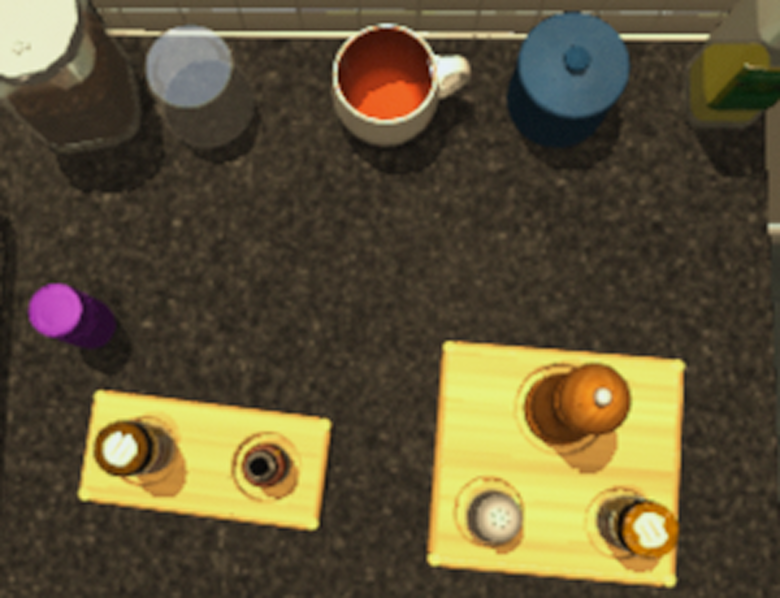

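View pics/s3.png

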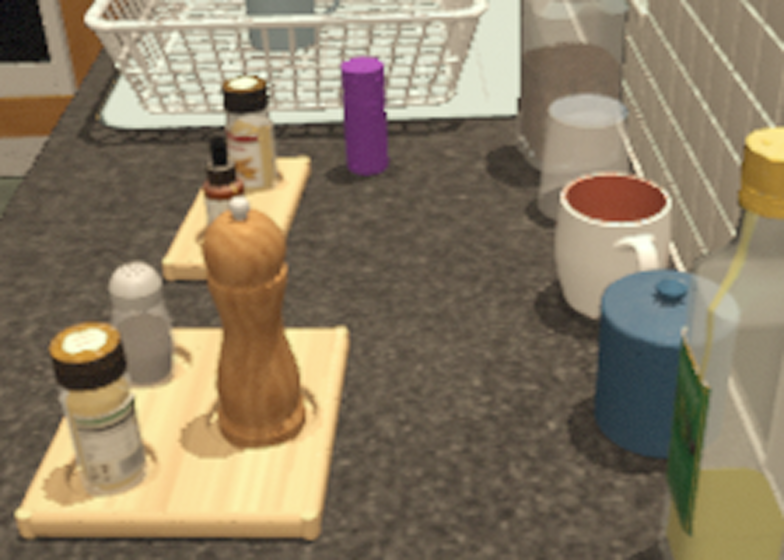

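```bash
python3 - 2>&1 <<'E' | tail -5
from loc import *
S1=(479.5,-129,-.069);N1=(476.5,153,-.105)
S2=(484.3,-132,-.06);N2=(480.8,148,-.105)
for n,p,s,z,i,xy in [("salt",(498,515),(135,266),97,0,(-44,52)),("jarB",(650,529),(88,342),113,0,(-44,-52)),("jarA",(123,447),(245,83),113,1,(0,50)),("drop",(261,466),(218,143),110,1,(0,-50)),("mill",(603,397),(239,203),177,0,(42,0))]:
    print(n,"err top",(back("top",T(p),z)-hol((S1,N1)[i],*xy)).round(1),"side",(back("side",S(s),z)-hol((S2,N2)[i],*xy)).round(1))
E
```

```text
salt err top [2.3 0.4] side [-2.3  4.1]
jarB err top [ 2.9 -0.9] side [ 0.4 -0.4]
jarA err top [ 3.6 -5.3] side [0.5 1. ]
drop err top [ 2.3 -5.7] side [  1.8 -12.9]
mill err top [ 2.6 -2.9] side [ 0.1 -4.9]
```

```bash
python3 - <<'E'
from h import *
a=capture("top");b=capture("side")
f=lambda m,r,c:cv2.resize(m[r:r+75,c:c+100,::-1],(760,570)[:2],interpolation=cv2.INTER_CUBIC)
cv2.imwrite("pics/z.png",cv2.resize(np.vstack([f(a,240,180),f(b,140,170)]),(400,600)))
E
```

```text
(no output)
```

View pics/z.png

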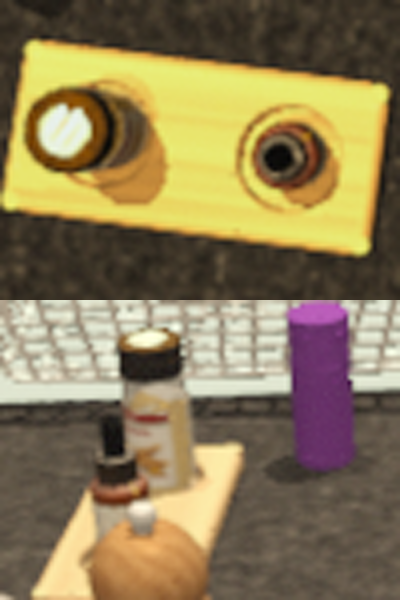

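```bash
python3 -c "
from rig import *
print(job_done())"
```

```text
the job is handed in; nothing more can be done
None
```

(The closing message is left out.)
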